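# Weigh sample boxes by feel and dock the full and the empty one

## Task

Of two identical closed sample boxes on the lab bench one is full and the other all but empty: take a box by its bar handle and raise that end a little, about a centimetre, with the far end still resting on the bench, to feel which it is. Then slide the full box into the thick-walled white dock and the empty one into the thin-walled aluminium dock, each pushed gently and fully home against the dock's back wall, standing flat and let go. Slide the boxes along the bench, never lift them off it or tip them steeply, do not ram them into the docks, and leave the other things alone.

Things in the scene. Friction and masses are not known exactly. Their poses are not given: they have to be found in the camera images.
- box_a: closed sample box, blue tub with fixed grey lid, 120 long (its x) x 84 wide (y) x 65 high; origin: centre of underside; black bar handle on its -x end. box_a and box_b look alike; either may be the full one, anew each run. Weight full 0.79 to 0.97 kg, all but empty 0.23 to 0.27 kg, load always in the middle. Flat bottom, slides on the bench
- box_b: the second sample box, of the same make, size, axes and origin as box_a, with the same handle. It holds the other load: if box_a is the full one this is the all but empty one, and the reverse
- box_a_handle (a point): middle of box_a's handle: rigid round bar, 10 in diameter, along the box's y (48 clear between the two side arms that carry it), 105 from the box's centre on its -x side, 45 above the bench, 40 of free space between bar and box end: pinch it from above with the fingers closing along the box's x
- box_b_handle (a point): middle of box_b's handle: rigid round bar, 10 in diameter, along the box's y (48 clear between the two side arms that carry it), 105 from the box's centre on its -x side, 45 above the bench, 40 of free space between bar and box end: pinch it from above with the fingers closing along the box's x
- box_a_foot (a point): middle of the lower edge of box_a's far (+x) end, 60 from the box's centre: raised by its handle the box tips about this edge, and the handle then carries about 0.36 of the weight. Held up 5 to 10 mm it slides lightly on this edge
- box_b_foot (a point): middle of the lower edge of box_b's far (+x) end, 60 from the box's centre: raised by its handle the box tips about this edge, and the handle then carries about 0.36 of the weight. Held up 5 to 10 mm it slides lightly on this edge
- dock_thick: white cold dock, walls 22 thick and 50 high, fixed on the bench, no floor: a box slides in on the bench from -x, handle end last. Origin: on the bench at the centre of a box that is fully home; +x to the back wall (inner face at x = 60). Side walls' inner faces at y = +-47 (5 clearance each side), starting at x = -30; before them guide plates flare out to the mouth: x = -58, y = +-66
- dock_thin: bare aluminium dock, walls 4 thick; else the same inner shape, height, origin, axes and flared mouth as dock_thick. The docks stand parallel, 170 between centres, before one steel rail; which is left or right changes. A home box's handle stays outside the dock, at dock x = -105
- tube_rack: bystander: blue tube rack 114 x 80 x 51 with two capped tubes 103 tall; origin under its centre
- jar: bystander: glass jar, 66 diameter, 100 tall; origin under its centre
- tip_rack: bystander: black pipette-tip rack with red top, 115 x 80 x 54; origin under its centre
Not all that is in view belongs to the job. Leave any yellow look-alike of the dock_thick alone.

How it is judged:
By the outcome, as a careful person would: the job done as asked, in the order asked, and still so for the second after the job is handed in, with the robot touching nothing.
It also fails if it takes over 69 s, if anything falls off the work surface, if the arm or the gripper's body presses on something with over 40 N, if the wrist force passes 120 N, or if a joint passes its speed limit or range.

## Robot

A 6-joint arm with a two-finger parallel gripper is mounted at the origin on the work surface. World frame = base frame: x ahead of the robot, y to its left, z up, the work surface at z = 0. Lengths are in mm, angles in rad, forces in N, time in s.
With the tool pointing down it reaches from about 350 to 775 mm from the base axis. Payload 7.3 kg.
Tool frame: the origin (TCP) lies at the centre of the arm's flange, where the gripper is bolted on; the fingertips stand 178 mm ahead of it and the grasp point (between the pads) lies 159 mm ahead of it; z points along the fingers, y is the direction in which the jaws open and shut (so a half turn about z gives the same grasp; the last joint's range is limited). The gripper opens to 92 mm and grips with 3 to 60 N. Pads are 19 mm wide; open, the fingers measure 130 mm over their backs; the gripper's body (75 mm by 190 mm) begins 47 mm behind the grasp point.
Start: joints at [0.985, 0.342, 1.524, -0, 1.275, -0.146], TCP at [223.503, 475.052, 404.741] pointing down, gripper open.
Joint ranges: [-2.53, 2.53], [-0.77, 2.02], [0.04, 2.7], [-1, 4.14], [0.28, 2.66], [-3.11, 3.11]. Speed limits (rad/s): [2.57, 2.57, 3.14, 3.14, 3.14, 3.14].

## Interface

Orientations are given as [roll, pitch, yaw] about the fixed x, y, z axes, in that order (R = Rz(yaw) Ry(pitch) Rx(roll)).
In Python, from plant import get_obs, capture, close_job gives the robot as it stands. The module is installed in compiled form; this text tells all that it offers.
- The arm moves only by the shell command python3 -m pendant 'ROWS'. ROWS is JSON, a list of rows, each a list of 3 entries, a list of its own where there are three numbers: the shift along the tool's x, y, z in m, then the turn, a rotation vector about the tool's x, y, z in rad, then the finger opening in m, from 0 to 0.0918. In form: [[[tx, ty, tz], [wx, wy, wz], fingers], ...]. A call has 1 to 10 rows; each row is the pose to reach, as a shift and turn from the pose commanded when the call began, along the tool's axes at that moment; what a row does not reach only later rows make up. A row lasts 1/12 s, in which the tool goes at most 41.7 mm and 7.16 degrees, less where a joint would pass 70% of its speed; a pose out of reach is approached as far as the arm can. A call with a gripper value outside its range is refused whole. The fingers move at their own pace and stop on an object; the grip force is fixed at half the most. Time passes only in rows, so rows that repeat a pose let the fingers close. It gives the time, the measured TCP pose, the force and the opening at its end, in the units of the state.
- get_obs(): the state, without advancing time (a new reading comes with each control period).
- capture(name): name is "side" or "top"; returns a dict with "color" (420x560x3 uint8, red, green, blue), "mtx" (3x3 intrinsics, pixels), "dist" ([k1, k2, p1, p2, k3] as OpenCV has them; the pictures are not rectified), "rvec" (rotation vector, rad) and "tvec" (3), from world to camera coordinates, as OpenCV has them. Camera axes: x right, y down, z forward; pixel columns grow to the right and rows downward; lengths in mm; the calibration is good to about 2 mm. A picture is of the moment at which its call begins. There is no depth.
- close_job(): hands the job in, once; it reports no verdict.
The state is a dict: "time": time; "joint_positions": joint angles; "dq": joint speeds; "tau": joint torques, N m; "tool_pos": TCP position; "tcp_rot": TCP orientation; "contact_force": force on the tool from outside, world axes, zero at the start; "moment": the same for the moment, N m; "grip_width": finger opening in mm.
Only numpy, scipy, OpenCV 4.12 (cv2) and the standard library are available. Lean on these libraries where they do the work, as an engineer would, in place of code of your own. Each camera call takes 0.05 s, during which the arm holds its last target. There are 200 camera calls.

## Working session

There is one attempt and no reset: what is moved stays moved. The work goes in short steps, Python scripts to look and compute and a shell command to move; the robot and the scene stay as the last step left them, time stands still between calls to the robot, and variables do not carry over. Pictures are saved under pics/ and viewed, about 8 in all and at most 12, crops included, and the job is handed in when it is done.

```bash
mkdir -p pics; cat > h.py <<'E'
import numpy as np, cv2
from plant import get_obs, capture
def ray(c,uv,z):
    R,_=cv2.Rodrigues(np.array(c["rvec"],float)); t=np.array(c["tvec"],float).ravel()
    p=cv2.undistortPoints(np.array(uv,float).reshape(-1,1,2),np.array(c["mtx"]),np.array(c["dist"])).reshape(-1,2)
    d=np.c_[p,np.ones(len(p))]@R; o=-R.T@t
    return o+d*((z-o[2])/d[:,2])[:,None]
def proj(c,P):
    return cv2.projectPoints(np.array(P,float).reshape(-1,1,3),np.array(c["rvec"],float),np.array(c["tvec"],float),np.array(c["mtx"]),np.array(c["dist"]))[0].reshape(-1,2)
def save(c,n,crop=None,s=1):
    im=c["color"][:,:,::-1]
    if crop: x0,y0,x1,y1=crop; im=im[y0:y1,x0:x1]
    cv2.imwrite(f"pics/{n}.png",cv2.resize(im,None,fx=s,fy=s,interpolation=cv2.INTER_CUBIC))
E
python3 - <<'E'
from h import *
import pickle
print(get_obs())
for n in("top","side"):
    c=capture(n); save(c,n+"0",s=1.42); pickle.dump(c,open(n+"0.pkl","wb"))
    R,_=cv2.Rodrigues(np.array(c["rvec"],float)); print(n,-R.T@np.array(c["tvec"]).ravel(),c["mtx"])
E
```

```text
{'time': 0.0, 'joint_positions': array([ 9.85011325e-01,  3.42708397e-01,  1.52498365e+00, -1.29749906e-05,
        1.27537605e+00, -1.46009807e-01]), 'dq': array([-4.09874150e-04, -1.19731400e-03,  7.97008541e-04, -8.70078888e-05,
       -1.17283676e-03,  3.81896354e-04]), 'tau': array([-7.75753870e-04, -4.31237733e+01, -2.44214952e+01,  7.16699171e-02,
        5.59849106e-02, -1.13953890e-04]), 'tool_pos': array([223.4275318 , 474.94589845, 404.06383687]), 'tcp_rot': array([-3.14013110e+00, -2.02390328e-04,  2.70182110e+00]), 'contact_force': array([ 0.00214223, -0.12404307,  0.49594017]), 'moment': array([-0.04944487, -0.04564831,  0.03281984]), 'grip_width': 91.65571443847226}
top [ 542.39322984   -6.6464158  1317.20164612] [[430.23872855   0.         277.93856693]
 [  0.         430.23872855 207.58307579]
 [  0.           0.           1.        ]]
side [ 459.75949387 -875.24774971  650.60364905] [[397.59458179   0.         274.2386441 ]
 [  0.         397.59458179 205.80857336]
 [  0.           0.           1.        ]]
```

View pics/top0.png

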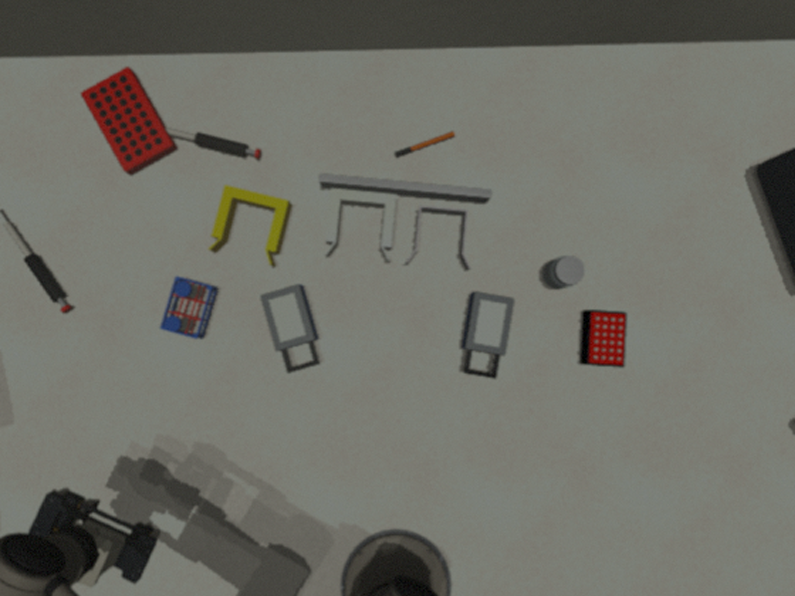

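View pics/side0.png

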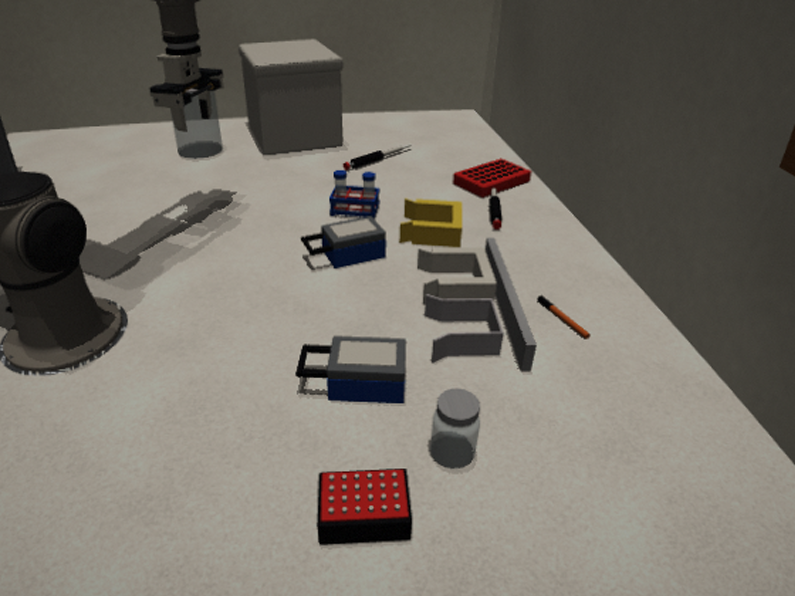

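Top view (800-px scale): left dock ~(363,230), right dock ~(440,238), the yellow look-alike at (250,225) to be left alone. Boxes at (288,317) and (490,322), handles below them. Which dock is thick is unclear, so I'll enlarge.

```bash
python3 - <<'E'
from h import *
import pickle
a=pickle.load(open("top0.pkl","rb"))["color"][115:200,215:355]; b=pickle.load(open("side0.pkl","rb"))["color"][160:265,280:385]
f=lambda i,w,h:cv2.convertScaleAbs(cv2.resize(i[:,:,::-1],(w,h),interpolation=cv2.INTER_CUBIC),alpha=1.5)
cv2.imwrite("pics/docks.png",np.hstack([f(a,450,273+0) if 0 else cv2.copyMakeBorder(f(a,460,279),0,61,0,0,0),f(b,340,340)]))
E
```

```text
(no output)
```

View pics/docks.png

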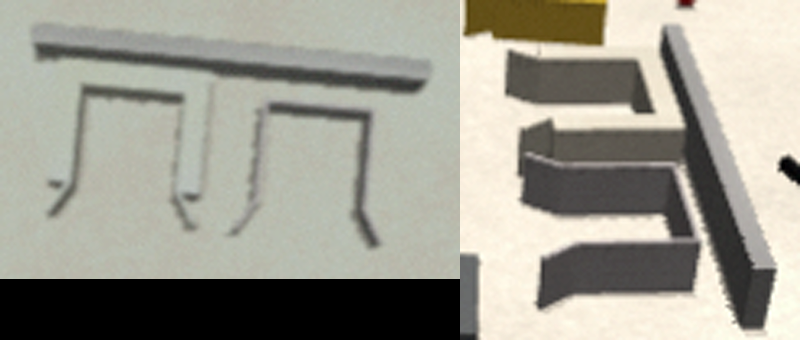

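Left dock at crop (130,140) is the thick white one, since its broad white tops blend into the bench. The right dock at (318,160) has thin dark edges and is the aluminium one. Now I'll measure.

```bash
cat >> h.py <<'E'
def boxes(c,rois=((175,190,230,265),(318,195,370,270))):
    im=c["color"].astype(int); out=[]
    for x0,y0,x1,y1 in rois:
        r=im[y0:y1,x0:x1]; g=r.mean(2)
        m=((g<115)&(g>55)&(r[:,:,2]-r[:,:,0]<25)).astype(np.uint8)
        n,l,s,_=cv2.connectedComponentsWithStats(m); m=(l==1+np.argmax(s[1:,4])).astype(np.uint8)
        k,_=cv2.findContours(m,cv2.RETR_EXTERNAL,cv2.CHAIN_APPROX_NONE); m[:]=0
        cv2.drawContours(m,[max(k,key=cv2.contourArea)],-1,1,-1)
        m=cv2.morphologyEx(m,cv2.MORPH_OPEN,np.ones((5,5)))
        k,_=cv2.findContours(m,cv2.RETR_EXTERNAL,cv2.CHAIN_APPROX_NONE); k=max(k,key=cv2.contourArea).reshape(-1,2)
        w=ray(c,k+[x0,y0],65)[:,:2].astype(np.float32); ctr,sz,a=cv2.minAreaRect(w)
        b=cv2.boxPoints((ctr,sz,a)); e=b[1]-b[0],b[2]-b[1]; e=max(e,key=np.linalg.norm); e=e*np.sign(e[0])
        yaw=np.arctan2(e[1],e[0]); u=np.array([np.cos(yaw),np.sin(yaw)])
        out.append((np.round(ctr,1),np.round(sz,1),round(float(yaw),3),"handle",np.round(np.array(ctr)-105*u,1)))
    return out
E
python3 - <<'E'
from h import *
import pickle
c=pickle.load(open("top0.pkl","rb")); s=pickle.load(open("side0.pkl","rb"))
r=c["color"]; print(r[225,203],r[180,300],r[212,192], r[226,345],r[209,330])
for b in boxes(c): print(b)
f=lambda p:np.array(p)/460*140+[215,115]
for nm,p in(("thick back in top",[(83,87),(182,97)]),("thin back in top",[(268,104),(371,114)])):
    w=ray(c,f(p),50)[:,:2]; d=w[0]-w[1]; print(nm,w.round(1),np.linalg.norm(d).round(1),"yaw",np.arctan2(-d[0],d[1]).round(3))
# handle bar pixels (800 scale)
for p in([(289,369),(319,361)],[(464,373),(496,376)]): print(ray(c,np.array(p)/1.42,45)[:,:2].round(1))
# side: corners thin/thick inner back top
g=lambda p:np.array(p)/340*105+[280,160]
print("side thick top corners",ray(s,g([(637-460,60),(652-460,113)]),50).round(1)[:,:2].tolist())
print("side thin",ray(s,g([(672-460,166),(694-460,238)]),50).round(1)[:,:2].tolist())
E
```

```text
[124 129 121] [124 126 116] [122 126 117] [123 128 120] [71 73 71]
(array([544.8, 198. ]), array([174.5, 100.8]), 0.253, 'handle', array([443.2, 171.8]))
(array([ 522.5, -192.9]), array([101.3, 175.6]), -0.2, 'handle', array([ 419.5, -172.1]))
thick back in top [[807.7  95.1]
 [796.4   5.8]] 90.0 yaw -0.126
thin back in top [[ 788.2  -71.8]
 [ 776.8 -164.7]] 93.6 yaw -0.122
[[460.1 210.5]
 [475.  148.1]]
[[ 442.8 -151.6]
 [ 435.  -217.7]]
side thick top corners [[811.7, 90.3], [799.1, 2.9]]
side thin [[792.2, -75.0], [780.1, -167.0]]
```

```bash
sed -i 's/cv2.MORPH_OPEN,np.ones((5,5))/cv2.MORPH_OPEN,cv2.getStructuringElement(cv2.MORPH_ELLIPSE,(23,23))/' h.py
cat >> h.py <<'E'
def move(o,g,th,cmd=None):
    """shift (tool axes, m) and turn wz from obs o to TCP xyz g, jaws along box x yaw th (tool yaw th+pi/2)"""
    R=cv2.Rodrigues(np.zeros(3))[0]
    from scipy.spatial.transform import Rotation as T
    A=T.from_euler("xyz",o["tcp_rot"]); B=T.from_euler("xyz",[np.pi,0,th+np.pi/2])
    print("shift",(A.inv().apply(np.array(g)-o["tool_pos"])/1000).round(4),"turn",(A.inv()*B).as_rotvec().round(4))
E
python3 - <<'E'
from h import *
import pickle
c=pickle.load(open("top0.pkl","rb")); s=pickle.load(open("side0.pkl","rb"))
for b in boxes(c): print(b)
# label-hole corners & lid corners by hand (800 scale)
for nm,p in(("L",[(262,294),(301,285),(317,341),(277,350)]),("R",[(472,293),(514,296),(506,354),(464,350)])):
    w=ray(c,np.array(p)/1.42,65)[:,:2]; m=w.mean(0); e=w[0]+w[1]-w[2]-w[3]; th=np.arctan2(e[1],e[0]); print(nm,m.round(1),th.round(3),"len",np.linalg.norm(e)/2,"handle",(m-105*np.array([np.cos(th),np.sin(th)])).round(1))
# side-view handle bar ends (outer)
print("side barL",ray(s,np.array([(304,238),(315,257)])/1.42,45)[:,:2].round(1).tolist(),"barR",ray(s,np.array([(304,348),(300,375)])/1.42,45)[:,:2].round(1).tolist())
E
```

```text
(array([544.8, 198. ]), array([173.6, 100.8]), 0.253, 'handle', array([443.1, 171.7]))
(array([ 522.5, -192.9]), array([101.3, 174.3]), -0.2, 'handle', array([ 419.6, -172.1]))
L [566.4 204.9] 0.254 len 119.15407385863122 handle [464.7 178.6]
R [ 544.5 -203.7] -0.171 len 118.90950103256772 handle [ 441.1 -185.8]
side barL [[462.0, 211.5], [481.4, 128.5]] barR [[447.4, -157.0], [438.5, -220.8]]
```

```bash
python3 -c "
from h import *
o=get_obs(); move(o,[466,179,270],.25)"
```

```text
shift [-0.3455 -0.1643  0.1343] turn [-1.40e-03  5.00e-04  8.81e-01]
```

```bash
python3 -m pendant '[[[-0.1,-0.05,0.01],[0,0,0.2],0.03],[[-0.3455,-0.1643,0.1343],[0,0,0.881],0.03],[[-0.3455,-0.1643,0.1343],[0,0,0.881],0.03],[[-0.3455,-0.1643,0.1343],[0,0,0.881],0.03],[[-0.3455,-0.1643,0.1343],[0,0,0.881],0.03],[[-0.3455,-0.1643,0.1343],[0,0,0.881],0.03],[[-0.3455,-0.1643,0.1343],[0,0,0.881],0.03],[[-0.3455,-0.1643,0.1343],[0,0,0.881],0.03],[[-0.3455,-0.1643,0.1343],[0,0,0.881],0.03],[[-0.3455,-0.1643,0.1343],[0,0,0.881],0.03]]'
python3 -c "
from h import *
o=get_obs(); move(o,[466,179,270],.25)"
```

```text
time: 0.93
tool_pos: [467.4, 176.9, 269.1]
tcp_rot: [-3.141, 0.0, 1.82]
contact_force: [0.2, 0.8, -0.3]
grip_width: 31.9
shift [ 0.0024 -0.0008 -0.0009] turn [-0.0009  0.0003 -0.0013]
```

```bash
python3 - <<'E'
from h import *
a=capture("top"); b=capture("side")
f=lambda i:cv2.resize(i[:,:,::-1],(400,400),interpolation=cv2.INTER_CUBIC)
cv2.imwrite("pics/close1.png",np.hstack([f(a["color"][190:290,150:250]),f(b["color"][110:210,190:290])]))
o=get_obs();print(o["tool_pos"],o["contact_force"],o["moment"])
E
```

```text
[468.09843466 176.04190687 268.40955146] [-0.38503421  0.21818189 -0.09103728] [-0.07254884  0.07927694 -0.01992679]
```

View pics/close1.png

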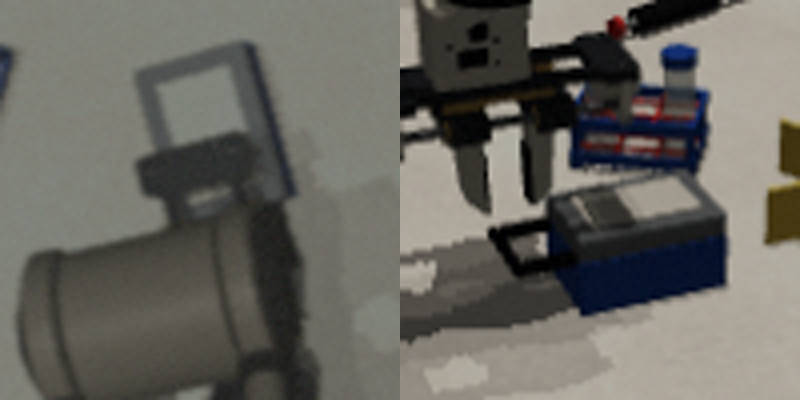

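Side crop shows the fingers astride the bar (bar from (490,235) to (515,272)), aligned. Descend and close.

```bash
python3 -m pendant '[[[0,0,0.02],[0,0,0],0.03],[[0,0,0.04],[0,0,0],0.03],[[0,0,0.055],[0,0,0],0.03],[[0,0,0.064],[0,0,0],0.03],[[0,0,0.064],[0,0,0],0.03],[[0,0,0.064],[0,0,0],0.03]]'
python3 -c "
from h import *
o=get_obs(); print(o['contact_force'],o['moment'])"
python3 -m pendant '[[[0,0,0],[0,0,0],0.0],[[0,0,0],[0,0,0],0.0],[[0,0,0],[0,0,0],0.0],[[0,0,0],[0,0,0],0.0],[[0,0,0],[0,0,0],0.0],[[0,0,0],[0,0,0],0.0]]'
python3 -c "
from h import *
o=get_obs(); print(o['contact_force'],o['moment'])"
```

```text
time: 1.53
tool_pos: [466.0, 179.8, 206.6]
tcp_rot: [-3.141, -0.0, 1.821]
contact_force: [0.3, 0.8, -0.4]
grip_width: 29.9
[ 0.2810634   0.75839419 -0.42629076] [-0.07346691  0.02400079  0.03242152]
time: 2.03
tool_pos: [466.4, 179.4, 207.1]
tcp_rot: [3.14, -0.0, 1.821]
contact_force: [-0.0, 0.9, 5.1]
grip_width: 8.7
[-0.02724751  0.90980978  5.10226214] [0.03445733 0.12114424 0.06406771]
```

```bash
cat > rd.py <<'E'
from h import *
c=[]
for i in range(4):
    capture("top"); o=get_obs(); c.append(np.r_[o["contact_force"],o["tool_pos"][2],o["grip_width"]])
print("mean F,z,w",np.mean(c,0).round(2),"std",np.std(c,0).round(2))
E
python3 -m pendant '[[[0,0,-0.003],[0,0,0],0.0],[[0,0,-0.006],[0,0,0],0.0],[[0,0,-0.009],[0,0,0],0.0],[[0,0,-0.011],[0,0,0],0.0],[[0,0,-0.011],[0,0,0],0.0],[[0,0,-0.011],[0,0,0],0.0],[[0,0,-0.011],[0,0,0],0.0]]'
python3 rd.py
```

```text
time: 2.62
tool_pos: [466.0, 179.3, 217.2]
tcp_rot: [-3.141, -0.0, 1.821]
contact_force: [0.5, 0.8, -4.2]
grip_width: 9.0
mean F,z,w [  1.24   0.68  -4.65 217.2    8.94] std [0.63 0.55 0.5  0.02 0.22]
```

```bash
python3 rd.py; python3 - <<'E'
from h import *
save(capture("side"),"lift1",(190,110,290,210),6)
E
```

```text
mean F,z,w [  0.35   0.34  -4.48 217.28   9.  ] std [0.26 0.37 0.24 0.02 0.23]
```

View pics/lift1.png

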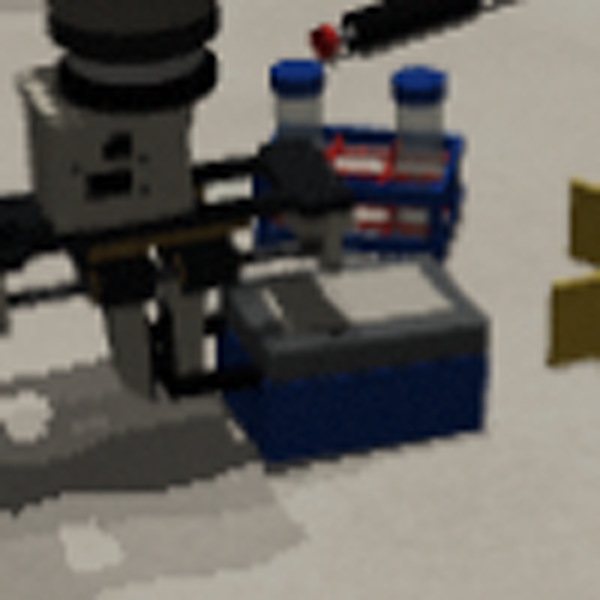

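Bar is held between the fingers and the box is slightly tipped. The upward load is about 4 N (full predicts about 3, empty about 0.9), so the left box is the full one and goes to the thick dock. Moving to the pre-dock pose.

```bash
python3 -c "
from h import *
o=get_obs(); move(o,[501.2,86,214],-.123)"
```

```text
shift [-0.0991  0.011   0.0033] turn [-0.0006  0.      0.373 ]
```

```bash
python3 -m pendant '[[[-0.005,0,0.003],[0,0,0.02],0],[[-0.013,0,0.003],[0,0,0.05],0],[[-0.022,0,0.003],[0,0,0.09],0],[[-0.031,0,0.003],[0,0,0.13],0],[[-0.04,0,0.003],[0,0,0.17],0],[[-0.05,0.001,0.003],[0,0,0.21],0],[[-0.06,0.002,0.003],[0,0,0.25],0],[[-0.07,0.004,0.003],[0,0,0.29],0],[[-0.08,0.006,0.003],[0,0,0.33],0],[[-0.09,0.009,0.003],[0,0,0.36],0]]'
python3 -c "
from h import *
o=get_obs(); move(o,[501.2,86,214],-.123)"
```

```text
time: 3.9
tool_pos: [497.5, 93.2, 214.4]
tcp_rot: [-3.141, -0.0, 1.457]
contact_force: [-1.9, 3.6, -3.6]
grip_width: 9.4
shift [-0.0068  0.0045  0.0004] turn [-0.0004 -0.      0.0088]
```

```bash
python3 -m pendant '[[[-0.006,0.004,0],[0,0,0.01],0],[[-0.006,0.004,0],[0,0,0.01],0],[[-0.006,0.004,0],[0,0,0.01],0]]'
python3 - <<'E'
from h import *
import pickle
c=capture("top"); pickle.dump(c,open("t1.pkl","wb")); save(c,"pre1",(215,110,355,215),5.7)
o=get_obs(); move(o,[640,68.8,214],-.123)
E
```

```text
time: 4.15
tool_pos: [501.3, 87.4, 214.5]
tcp_rot: [3.14, -0.0, 1.45]
contact_force: [2.5, 0.7, -4.5]
grip_width: 8.7
shift [-0.002   0.1402  0.0008] turn [ 0.0017 -0.0003  0.0025]
```

View pics/pre1.png

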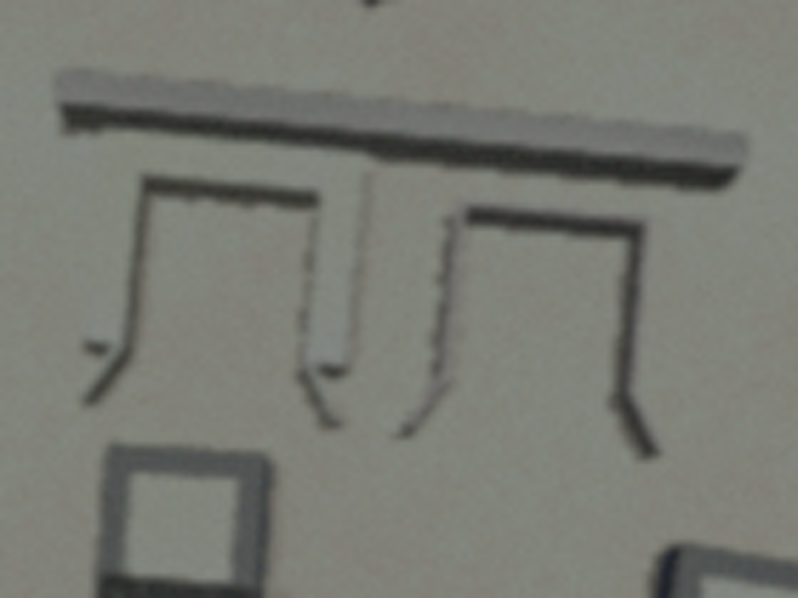

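```bash
cat >> h.py <<'E'
AX=np.array([np.cos(-.123),np.sin(-.123)]); AY=np.array([-AX[1],AX[0]])
DK=dict(thick=np.array([744.3,55.9]),thin=np.array([724.8,-112.2]))
def dock(n,w): d=np.asarray(w)[:,:2]-DK[n]; return np.c_[d@AX,d@AY].round(1).tolist()
E
python3 - <<'E'
from h import *
import pickle
c=pickle.load(open("t1.pkl","rb")); f=lambda p:np.array(p)/5.7+[215,110]
print("box front", dock("thick",ray(c,f([(107,445),(271,455)]),65)), "lid sides rear",dock("thick",ray(c,f([(98,570),(265,585)]),65)))
print("thick in back",dock("thick",ray(c,f([(145,178),(319,192)]),50)),"thin",dock("thin",ray(c,f([(467,209),(643,222)]),50)))
print("thick front inner floor",dock("thick",ray(c,f([(132,350),(303,372)]),50)),"mouth",dock("thick",ray(c,f([(86,402),(335,425)]),50)),"thin front",dock("thin",ray(c,f([(440,384),(622,395)]),50)),"mouth",dock("thin",ray(c,f([(402,435),(655,455)]),50)))
E
```

```text
box front [[-83.3, 49.8], [-80.2, -34.3]] lid sides rear [[-147.5, 47.8], [-146.8, -37.9]]
thick in back [[58.9, 46.2], [60.6, -44.8]] thin [[58.0, 46.8], [60.3, -45.2]]
thick front inner floor [[-31.5, 43.7], [-34.1, -45.9]] mouth [[-60.8, 64.6], [-60.0, -65.1]] thin front [[-34.6, 51.9], [-31.0, -42.7]] mouth [[-63.0, 69.0], [-60.5, -62.6]]
```

```bash
python3 -m pendant '[[[-0.001,0.002,0],[0,0,0.015],0],[[-0.002,0.008,0],[0,0,0.035],0],[[-0.002,0.015,0],[0,0,0.035],0],[[-0.002,0.023,0],[0,0,0.035],0],[[-0.002,0.031,0],[0,0,0.035],0],[[-0.002,0.039,0],[0,0,0.035],0],[[-0.002,0.047,0],[0,0,0.035],0],[[-0.002,0.054,0],[0,0,0.035],0],[[-0.002,0.06,0],[0,0,0.035],0],[[-0.002,0.06,0],[0,0,0.035],0]]'
python3 - <<'E'
from h import *
c=capture("top"); save(c,"in1",(215,110,355,215),5.7)
o=get_obs(); print(o["contact_force"]); move(o,[640,68.8,214],-.123)
E
```

```text
time: 5.03
tool_pos: [561.4, 78.4, 214.5]
tcp_rot: [3.139, -0.0, 1.415]
contact_force: [2.1, -0.8, -5.5]
grip_width: 9.0
[ 3.46796773  0.1297506  -5.53279891]
shift [0.0026 0.0794 0.0009] turn [ 0.0036 -0.0004 -0.0323]
```

View pics/in1.png

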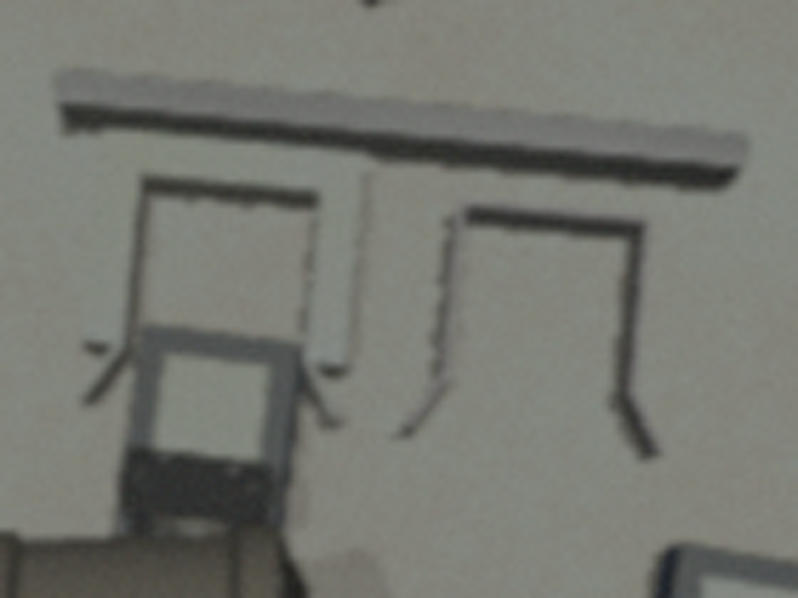

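```bash
python3 - <<'E'
from h import *
import pickle
c=pickle.load(open("t1.pkl","rb")); f=lambda p:np.array(p)/5.7+[215,110]
print(dock("thick",ray(c,f([(140,326),(300,342),(125,450),(290,465)]),65)))
E
```

```text
[[-20.6, 39.3], [-20.7, -43.3], [-85.0, 40.4], [-84.3, -44.5]]
```

```bash
python3 -m pendant '[[[0.001,0.005,0],[0,0,0],0],[[0.0015,0.013,0],[0,0,0],0],[[0.002,0.021,0],[0,0,0],0],[[0.002,0.029,0],[0,0,0],0],[[0.002,0.037,0],[0,0,0],0],[[0.0025,0.045,0],[0,0,0],0],[[0.003,0.053,0],[0,0,0],0],[[0.003,0.06,0],[0,0,0],0],[[0.003,0.065,0],[0,0,0],0],[[0.003,0.068,0],[0,0,0],0]]'
python3 -m pendant '[[[0,0.001,0],[0,0,0],0],[[0,0.002,0],[0,0,0],0],[[0,0.003,0],[0,0,0],0],[[0,0.004,0],[0,0,0],0],[[0,0.004,0],[0,0,0],0]]'
python3 -c "
from h import *
o=get_obs(); print(o['contact_force'],dock('thick',[o['tool_pos']])); move(o,[640,68.8,214],-.123)"
```

```text
time: 5.92
tool_pos: [628.2, 71.1, 214.3]
tcp_rot: [3.141, -0.0, 1.416]
contact_force: [-3.4, 0.2, -3.0]
grip_width: 8.9
time: 6.33
tool_pos: [631.4, 70.6, 214.5]
tcp_rot: [3.141, -0.0, 1.416]
contact_force: [-2.9, -0.2, -2.6]
grip_width: 9.0
[-2.88276919 -0.17929581 -2.6495505 ] [[-113.8, 0.8]]
shift [-0.0005  0.0087  0.0005] turn [ 0.0001 -0.0001 -0.0319]
```

```bash
python3 -m pendant '[[[0,0,0.002],[0,0,0],0],[[0,0,0.004],[0,0,0],0],[[0,0,0.006],[0,0,0],0],[[0,0,0.007],[0,0,0],0],[[0,0,0.007],[0,0,0],0]]'
python3 -m pendant '[[[0,0.001,0],[0,0,0],0],[[0,0.002,0],[0,0,0],0],[[0,0.003,0],[0,0,0],0],[[0,0.004,0],[0,0,0],0],[[0,0.004,0],[0,0,0],0]]'
python3 -m pendant '[[[0,0.001,0],[0,0,0],0],[[0,0.002,0],[0,0,0],0],[[0,0.003,0],[0,0,0],0],[[0,0.003,0],[0,0,0],0]]'
```

```text
time: 6.75
tool_pos: [631.3, 70.6, 207.3]
tcp_rot: [-3.141, -0.0, 1.416]
contact_force: [-4.0, 0.7, -1.8]
grip_width: 8.8
time: 7.17
tool_pos: [635.7, 69.9, 207.4]
tcp_rot: [3.141, -0.0, 1.416]
contact_force: [-2.8, -0.1, -3.1]
grip_width: 8.7
time: 7.5
tool_pos: [638.6, 69.5, 207.5]
tcp_rot: [3.141, -0.0, 1.416]
contact_force: [-3.1, 0.4, -2.7]
grip_width: 9.2
```

```bash
for i in 1; do python3 -m pendant '[[[0,0.001,0.001],[0,0,0],0],[[0,0.002,0.0015],[0,0,0],0],[[0,0.002,0.0015],[0,0,0],0]]'
python3 -m pendant '[[[0,0.001,0],[0,0,0],0],[[0,0.002,0],[0,0,0],0],[[0,0.002,0],[0,0,0],0]]'; done
```

```text
time: 7.75
tool_pos: [639.6, 69.4, 207.1]
tcp_rot: [-3.139, 0.0, 1.416]
contact_force: [-9.1, 1.2, 8.6]
grip_width: 8.8
time: 8.0
tool_pos: [641.7, 69.2, 207.1]
tcp_rot: [-3.14, -0.0, 1.416]
contact_force: [-10.0, 1.6, 7.4]
grip_width: 8.8
```

```bash
python3 -m pendant '[[[0,0,-0.0008],[0,0,0],0],[[0,0.001,-0.0008],[0,0,0],0],[[0,0.001,-0.0008],[0,0,0],0]]'
python3 -m pendant '[[[0,0.001,0],[0,0,0],0],[[0,0.001,0],[0,0,0],0],[[0,0.001,0],[0,0,0],0]]'
python3 - <<'E'
from h import *
import pickle
c=capture("top"); s=capture("side"); pickle.dump((c,s),open("h1.pkl","wb"))
f=lambda i:cv2.resize(i[:,:,::-1],(400,400),interpolation=cv2.INTER_CUBIC)
cv2.imwrite("pics/home1.png",np.hstack([f(c["color"][125:205,215:295]),f(s["color"][160:240,260:340])]))
E
```

```text
time: 8.25
tool_pos: [642.2, 69.0, 207.1]
tcp_rot: [-3.137, 0.0, 1.416]
contact_force: [-11.9, 1.8, 5.8]
grip_width: 8.9
time: 8.5
tool_pos: [642.5, 69.0, 207.1]
tcp_rot: [-3.135, 0.001, 1.416]
contact_force: [-15.1, 1.1, 7.8]
grip_width: 9.0
```

View pics/home1.png

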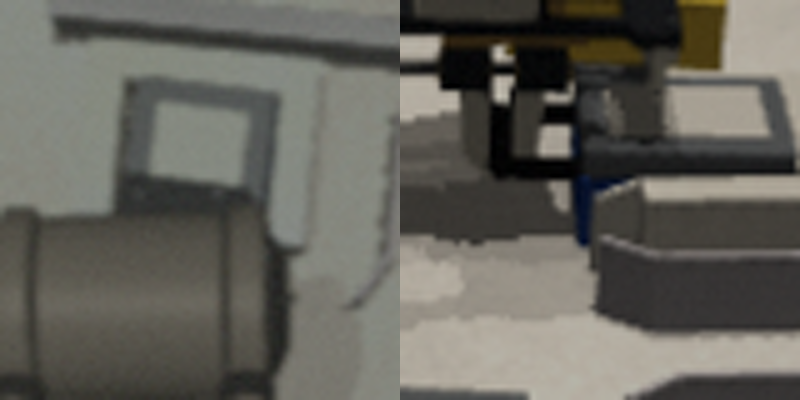

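```bash
python3 -m pendant '[[[0,0.001,0],[0,0,0],0],[[0,0.001,0],[0,0,0],0],[[0,0.001,0],[0,0,0],0]]'
python3 - <<'E'
from h import *
import pickle
c=pickle.load(open("h1.pkl","rb"))[0]; f=lambda p:np.array(p)/5+[215,125]
print("front lid corners",dock("thick",ray(c,f([(125,78),(280,92)]),65)), "handle",dock("thick",[get_obs()["tool_pos"]]))
E
```

```text
time: 8.85
tool_pos: [642.9, 69.0, 207.1]
tcp_rot: [-3.133, 0.001, 1.416]
contact_force: [-18.0, 1.4, 9.7]
grip_width: 8.9
front lid corners [[57.7, 46.1], [58.4, -45.3]] handle [[-102.2, 0.5]]
```

```bash
python3 -m pendant '[[[0,-0.002,0],[0,0,0],0],[[0,-0.003,0],[0,0,0],0],[[0,-0.003,0],[0,0,0],0.03],[[0,-0.003,0],[0,0,0],0.03],[[0,-0.003,0],[0,0,0],0.03],[[0,-0.003,0],[0,0,0],0.03],[[0,-0.003,0],[0,0,0],0.03]]'
python3 -m pendant '[[[0,0,-0.015],[0,0,0],0.03],[[0,0,-0.04],[0,0,0],0.03],[[0,0,-0.08],[0,0,0],0.03],[[0,0,-0.08],[0,0,0],0.03],[[0,0,-0.08],[0,0,0],0.03]]'
python3 -c "
from h import *
o=get_obs(); print(o['joint_positions']); move(o,[440,-186,280],-.15)"
```

```text
time: 9.43
tool_pos: [642.7, 68.8, 207.1]
tcp_rot: [3.14, -0.0, 1.416]
contact_force: [0.3, -0.6, 0.1]
grip_width: 30.0
time: 9.85
tool_pos: [643.1, 68.9, 289.8]
tcp_rot: [3.135, -0.001, 1.416]
contact_force: [0.1, 0.1, -0.4]
grip_width: 30.0
[-1.17232752e-02  6.61274138e-01  1.31512198e+00  8.58345272e-05
  1.15841029e+00  1.43245522e-01]
shift [-0.2832 -0.1614  0.0084] turn [ 0.0067 -0.001  -0.005 ]
```

```bash
python3 -m pendant '[[[-0.03,-0.02,0.002],[0,0,0],0.03],[[-0.283,-0.161,0.008],[0,0,-0.005],0.03],[[-0.283,-0.161,0.008],[0,0,-0.005],0.03],[[-0.283,-0.161,0.008],[0,0,-0.005],0.03],[[-0.283,-0.161,0.008],[0,0,-0.005],0.03],[[-0.283,-0.161,0.008],[0,0,-0.005],0.03],[[-0.283,-0.161,0.008],[0,0,-0.005],0.03],[[-0.283,-0.161,0.008],[0,0,-0.005],0.03],[[-0.283,-0.161,0.008],[0,0,-0.005],0.03],[[-0.283,-0.161,0.008],[0,0,-0.005],0.03]]'
python3 - <<'E'
from h import *
import pickle
c=capture("top"); s=capture("side"); pickle.dump((c,s),open("r1.pkl","wb"))
f=lambda i:cv2.resize(i[:,:,::-1],(400,400),interpolation=cv2.INTER_CUBIC)
cv2.imwrite("pics/close2.png",np.hstack([f(c["color"][130:210,220:300]),f(s["color"][210:310,190:290])]))
o=get_obs();print(o["tool_pos"],o["tcp_rot"]); move(o,[440,-186,205.5],-.15)
E
```

```text
time: 10.68
tool_pos: [438.3, -187.4, 278.0]
tcp_rot: [-3.14, -0.001, 1.416]
contact_force: [0.9, 0.9, -0.3]
grip_width: 30.0
[ 439.66529353 -185.6652336   278.23065187] [-3.14117791e+00 -6.07977215e-04  1.42029984e+00]
shift [-0.0003  0.0004  0.0727] turn [-0.0004 -0.0006 -0.0005]
```

View pics/close2.png

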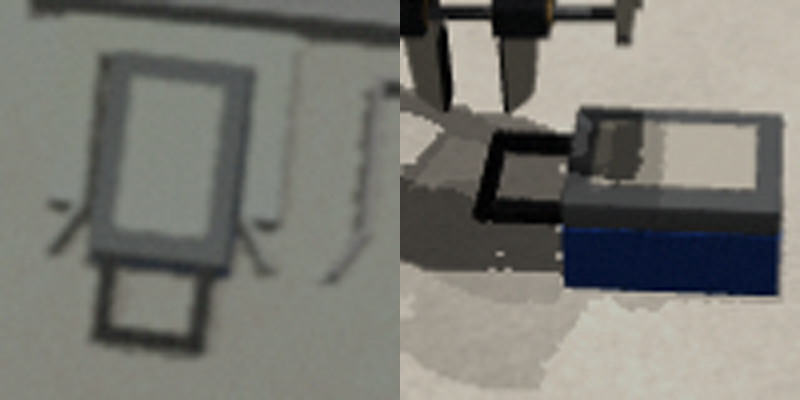

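```bash
python3 - <<'E'
from h import *
import pickle
c,s=pickle.load(open("r1.pkl","rb")); 
print("bar",ray(s,np.array([(92,135),(83,215)])/4+[190,210],45).round(1).tolist())
print("boxA",dock("thick",ray(c,np.array([(103,55),(255,70),(228,270),(90,258)])/5+[220,130],65)),"bar",dock("thick",ray(c,np.array([(98,340),(205,348)])/5+[220,130],45)))
E
```

```text
bar [[445.1, -151.9, 45.0], [437.4, -219.5, 45.0]]
boxA [[56.7, 44.2], [56.7, -45.5], [-62.3, -41.5], [-63.2, 39.5]] bar [[-109.2, 31.8], [-107.7, -31.8]]
```

```bash
cat > prof.py <<'E'
from h import *
import pickle
def edges(c,n,y,x0,x1,z):
    xs=np.arange(x0,x1,.5); P=np.array([np.r_[DK[n]+x*AX+y*AY,z] for x in xs]); p=proj(c,P).astype(np.float32)
    g=cv2.GaussianBlur(c["color"].mean(2).astype(np.float32),(0,0),.6)
    v=cv2.remap(g,p[:,0].reshape(1,-1).copy(),p[:,1].reshape(1,-1).copy(),cv2.INTER_CUBIC).ravel(); return xs,v,np.gradient(v)
def show(c,n,x0,x1,z,ys=(-25,-10,0,10,25)):
    v=np.mean([edges(c,n,y,x0,x1,z)[1] for y in ys],0); xs=np.arange(x0,x1,.5); d=np.gradient(v)
    return "rise",xs[np.argmax(d)],"fall",xs[np.argmin(d)]
if __name__=="__main__":
    c=pickle.load(open("r1.pkl","rb"))[0]; c0=pickle.load(open("top0.pkl","rb")); t1=pickle.load(open("t1.pkl","rb"))
    print("back wall z50 thick",show(c0,"thick",45,75,50),"t1",show(t1,"thick",45,75,50),"thin",show(c0,"thin",45,75,50))
    print("A lid front z65",show(c,"thick",45,72,65),"lid rear",show(c,"thick",-75,-50,65),"bar z45",show(c,"thick",-120,-95,45,(-10,-5,0,5,10)))
    print("label",show(c,"thick",-58,57,65))
E
python3 prof.py
```

```text
back wall z50 thick ('rise', np.float64(61.5), 'fall', np.float64(51.5)) t1 ('rise', np.float64(61.5), 'fall', np.float64(51.5)) thin ('rise', np.float64(61.0), 'fall', np.float64(51.5))
A lid front z65 ('rise', np.float64(60.5), 'fall', np.float64(46.5)) lid rear ('rise', np.float64(-58.0), 'fall', np.float64(-66.5)) bar z45 ('rise', np.float64(-99.5), 'fall', np.float64(-111.5))
label ('rise', np.float64(-58.0), 'fall', np.float64(46.5))
```

Box A: lid front is at 60.5 against the wall at 61.5, so it's home. The right box's bar lies at (441,-186) under the fingers, so I'll grasp and feel it too.

```bash
python3 -m pendant '[[[0,0.001,0.025],[0,0,0],0.03],[[0,0.001,0.05],[0,0,0],0.03],[[0,0.001,0.065],[0,0,0],0.03],[[0,0.001,0.0725],[0,0,0],0.03],[[0,0.001,0.0725],[0,0,0],0.03],[[0,0.001,0.0725],[0,0,0],0.03]]'
python3 rd.py
python3 -m pendant '[[[0,0,0],[0,0,0],0.0],[[0,0,0],[0,0,0],0.0],[[0,0,0],[0,0,0],0.0],[[0,0,0],[0,0,0],0.0],[[0,0,0],[0,0,0],0.0],[[0,0,0],[0,0,0],0.0]]'
python3 -m pendant '[[[0,0,-0.003],[0,0,0],0.0],[[0,0,-0.006],[0,0,0],0.0],[[0,0,-0.009],[0,0,0],0.0],[[0,0,-0.011],[0,0,0],0.0],[[0,0,-0.011],[0,0,0],0.0],[[0,0,-0.011],[0,0,0],0.0],[[0,0,-0.011],[0,0,0],0.0]]'
python3 rd.py
```

```text
time: 11.28
tool_pos: [441.1, -185.3, 206.2]
tcp_rot: [-3.141, -0.0, 1.422]
contact_force: [0.2, -0.2, 0.0]
grip_width: 30.2
mean F,z,w [ 2.6000e-01 -1.1000e-01  0.0000e+00  2.0703e+02  3.0100e+01] std [0.28 0.47 0.24 0.16 0.19]
time: 11.98
tool_pos: [440.7, -186.3, 206.5]
tcp_rot: [3.141, 0.0, 1.421]
contact_force: [-0.3, -1.6, 2.6]
grip_width: 9.2
time: 12.57
tool_pos: [440.3, -185.9, 217.0]
tcp_rot: [-3.141, -0.0, 1.421]
contact_force: [-1.0, -0.3, -2.0]
grip_width: 8.8
mean F,z,w [-4.8000e-01  1.0000e-01 -1.5600e+00  2.1704e+02  8.7500e+00] std [0.4  0.48 0.18 0.01 0.04]
```

Box B reads −1.6 N against −4.5 N for A. So B is the empty one and goes to the thin dock.

```bash
python3 -c "
from h import *
o=get_obs(); move(o,[482,-81,214],-.123)"
```

```text
shift [0.11   0.0254 0.0031] turn [-0.0004 -0.0003 -0.027 ]
```

```bash
python3 -m pendant '[[[0.006,0.001,0.003],[0,0,0],0],[[0.015,0.003,0.003],[0,0,0],0],[[0.027,0.006,0.003],[0,0,-0.01],0],[[0.039,0.009,0.003],[0,0,-0.02],0],[[0.051,0.012,0.003],[0,0,-0.027],0],[[0.063,0.015,0.003],[0,0,-0.027],0],[[0.075,0.018,0.003],[0,0,-0.027],0],[[0.087,0.02,0.003],[0,0,-0.027],0],[[0.097,0.023,0.003],[0,0,-0.027],0],[[0.106,0.025,0.003],[0,0,-0.027],0]]'
python3 -m pendant '[[[0.004,0,0],[0,0,0],0],[[0.004,0,0],[0,0,0],0],[[0.004,0,0],[0,0,0],0]]'
python3 - <<'E'
from h import *
import pickle
c=capture("top"); pickle.dump(c,open("t2.pkl","wb")); save(c,"pre2",(215,110,355,215),5.7)
E
```

```text
time: 13.6
tool_pos: [481.5, -83.7, 214.2]
tcp_rot: [3.141, -0.0, 1.448]
contact_force: [-0.6, -0.8, -2.0]
grip_width: 8.9
time: 13.85
tool_pos: [481.5, -80.8, 214.1]
tcp_rot: [-3.141, -0.0, 1.448]
contact_force: [0.4, -0.1, -1.7]
grip_width: 9.1
```

View pics/pre2.png

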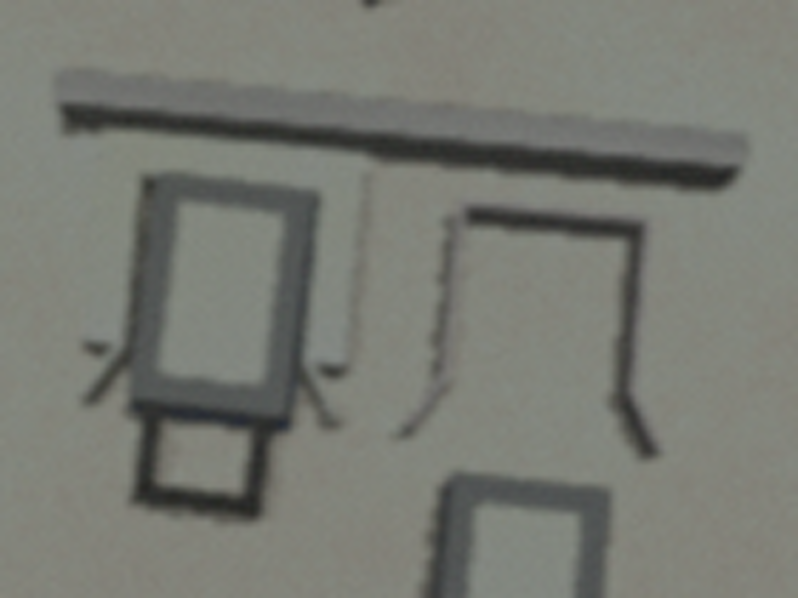

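Box A sits square in the thick dock. Box B's front corners at crop (450,474) and (610,488) are before the thin dock.

```bash
python3 - <<'E'
from h import *
import pickle
c=pickle.load(open("t2.pkl","rb")); f=lambda p:np.array(p)/5.7+[215,110]
print(dock("thin",ray(c,f([(448,473),(611,488),(438,590),(603,597)]),65)))
E
```

```text
[[-81.7, 43.8], [-81.2, -40.0], [-141.9, 43.1], [-137.2, -41.2]]
```

```bash
python3 -m pendant '[[[0,0.003,0],[0,0,0],0],[[0,0.01,0],[0,0,0],0],[[0,0.018,0],[0,0,0],0],[[0,0.026,0],[0,0,0],0],[[0,0.034,0],[0,0,0],0],[[0,0.042,0],[0,0,0],0],[[0,0.05,0],[0,0,0],0],[[0,0.058,0],[0,0,0],0],[[0,0.064,0],[0,0,0],0],[[0,0.066,0],[0,0,0],0]]'
python3 - <<'E'
from h import *
import pickle
c=capture("top"); pickle.dump(c,open("t3.pkl","wb")); save(c,"in2",(265,110,355,215),5.7)
E
```

```text
time: 14.73
tool_pos: [548.1, -89.2, 214.2]
tcp_rot: [3.141, 0.0, 1.448]
contact_force: [0.2, 0.1, -1.5]
grip_width: 8.9
```

View pics/in2.png

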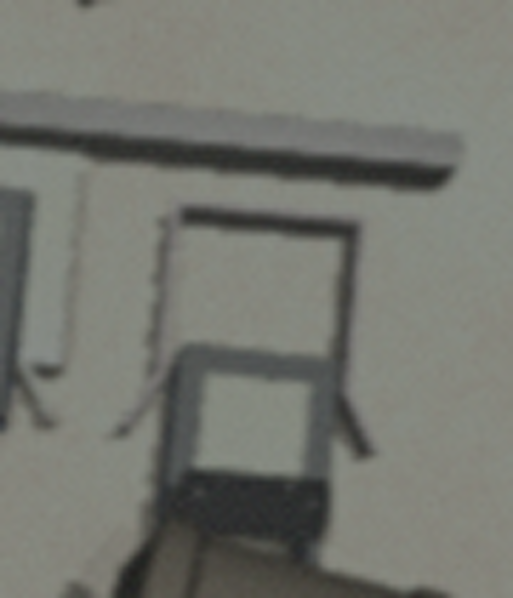

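Box front (178,345)-(338,358) is cleanly inside the walls. Continuing: 62 mm more, lower flat, then a slow push.

```bash
python3 -m pendant '[[[0,0.003,0],[0,0,0],0],[[0,0.01,0],[0,0,0],0],[[0,0.018,0],[0,0,0],0],[[0,0.026,0],[0,0,0],0],[[0,0.034,0],[0,0,0],0],[[0,0.042,0],[0,0,0],0],[[0,0.05,0],[0,0,0],0],[[0,0.056,0],[0,0,0],0],[[0,0.06,0],[0,0,0],0],[[0,0.062,0],[0,0,0],0]]'
python3 -m pendant '[[[0,0,0.002],[0,0,0],0],[[0,0,0.004],[0,0,0],0],[[0,0,0.006],[0,0,0],0],[[0,0,0.0075],[0,0,0],0],[[0,0,0.0075],[0,0,0],0]]'
python3 -m pendant '[[[0,0.001,0],[0,0,0],0],[[0,0.002,0],[0,0,0],0],[[0,0.003,0],[0,0,0],0],[[0,0.004,0],[0,0,0],0],[[0,0.004,0],[0,0,0],0]]'
```

```text
time: 15.62
tool_pos: [609.2, -96.7, 214.1]
tcp_rot: [3.141, -0.0, 1.448]
contact_force: [-0.9, 0.1, -1.6]
grip_width: 8.7
time: 16.03
tool_pos: [608.4, -96.6, 206.7]
tcp_rot: [-3.141, -0.0, 1.448]
contact_force: [-1.0, 0.8, -1.1]
grip_width: 9.0
time: 16.45
tool_pos: [612.8, -97.2, 206.8]
tcp_rot: [3.141, -0.0, 1.448]
contact_force: [-0.2, -0.0, -0.0]
grip_width: 8.8
```

```bash
python3 -m pendant '[[[0,0.001,0],[0,0,0],0],[[0,0.002,0],[0,0,0],0],[[0,0.003,0],[0,0,0],0],[[0,0.004,0],[0,0,0],0],[[0,0.005,0],[0,0,0],0],[[0,0.006,0],[0,0,0],0],[[0,0.006,0],[0,0,0],0]]'
python3 -m pendant '[[[0,0.001,0],[0,0,0],0],[[0,0.002,0],[0,0,0],0],[[0,0.002,0],[0,0,0],0]]'
python3 -m pendant '[[[0,0.001,0],[0,0,0],0],[[0,0.002,0],[0,0,0],0],[[0,0.002,0],[0,0,0],0]]'
```

```text
time: 17.03
tool_pos: [618.8, -97.9, 206.7]
tcp_rot: [3.141, -0.0, 1.448]
contact_force: [-1.1, -0.2, -1.0]
grip_width: 9.0
time: 17.28
tool_pos: [620.7, -98.2, 206.7]
tcp_rot: [3.141, -0.0, 1.448]
contact_force: [-1.3, -0.8, -1.5]
grip_width: 8.6
time: 17.53
tool_pos: [622.1, -98.4, 206.6]
tcp_rot: [-3.14, -0.0, 1.448]
contact_force: [-5.7, 0.5, 1.6]
grip_width: 9.1
```

```bash
python3 -m pendant '[[[0,0,0.001],[0,0,0],0],[[0,0.001,0.001],[0,0,0],0],[[0,0.001,0.001],[0,0,0],0]]'
python3 -m pendant '[[[0,0.001,0],[0,0,0],0],[[0,0.002,0],[0,0,0],0],[[0,0.002,0],[0,0,0],0]]'
python3 -m pendant '[[[0,0.001,0],[0,0,0],0],[[0,0.001,0],[0,0,0],0],[[0,0.001,0],[0,0,0],0]]'
```

```text
time: 17.78
tool_pos: [622.4, -98.4, 206.4]
tcp_rot: [-3.138, -0.0, 1.448]
contact_force: [-10.8, 0.0, 10.2]
grip_width: 9.1
time: 18.03
tool_pos: [623.2, -98.5, 206.4]
tcp_rot: [-3.133, -0.0, 1.448]
contact_force: [-18.4, 1.2, 14.9]
grip_width: 8.8
time: 18.28
tool_pos: [623.6, -98.6, 206.3]
tcp_rot: [-3.131, -0.0, 1.448]
contact_force: [-21.0, 1.3, 16.6]
grip_width: 8.8
```

Solid contact. Relax, release, rise.

```bash
python3 -m pendant '[[[0,-0.002,-0.001],[0,0,0],0],[[0,-0.003,-0.001],[0,0,0],0],[[0,-0.003,-0.001],[0,0,0],0.03],[[0,-0.003,-0.001],[0,0,0],0.03],[[0,-0.003,-0.001],[0,0,0],0.03],[[0,-0.003,-0.001],[0,0,0],0.03],[[0,-0.003,-0.001],[0,0,0],0.03]]'
python3 -m pendant '[[[0,0,-0.015],[0,0,0],0.03],[[0,0,-0.04],[0,0,0],0.03],[[0,0,-0.08],[0,0,0],0.03],[[0,0,-0.12],[0,0,0],0.03],[[0,-0.04,-0.14],[0,0,0],0.03],[[0,-0.08,-0.14],[0,0,0],0.03],[[0,-0.12,-0.14],[0,0,0],0.03],[[0,-0.16,-0.14],[0,0,0],0.03],[[0,-0.2,-0.14],[0,0,0],0.03],[[0,-0.2,-0.14],[0,0,0],0.03]]'
python3 - <<'E'
from h import *
from prof import show
c=capture("top"); s=capture("side")
for n in("thick","thin"): print(n,"front",show(c,n,45,72,65),"rear",show(c,n,-75,-50,65),"bar",show(c,n,-120,-95,45,(-10,0,10)))
f=lambda i:cv2.resize(i[:,:,::-1],(400,400),interpolation=cv2.INTER_CUBIC)
cv2.imwrite("pics/final.png",np.hstack([f(c["color"][115:215,230:330]),f(s["color"][155:275,255:375])]))
E
```

```text
time: 18.87
tool_pos: [623.8, -98.5, 206.9]
tcp_rot: [3.14, -0.0, 1.448]
contact_force: [-0.7, 0.3, 0.2]
grip_width: 29.6
time: 19.7
tool_pos: [418.1, -71.9, 345.4]
tcp_rot: [-3.133, -0.002, 1.448]
contact_force: [-0.2, 0.2, -0.4]
grip_width: 30.5
thick front ('rise', np.float64(60.5), 'fall', np.float64(46.5)) rear ('rise', np.float64(-58.0), 'fall', np.float64(-66.0)) bar ('rise', np.float64(-99.5), 'fall', np.float64(-110.0))
thin front ('rise', np.float64(61.5), 'fall', np.float64(46.5)) rear ('rise', np.float64(-57.5), 'fall', np.float64(-67.5)) bar ('rise', np.float64(-100.0), 'fall', np.float64(-111.0))
```

View pics/final.png

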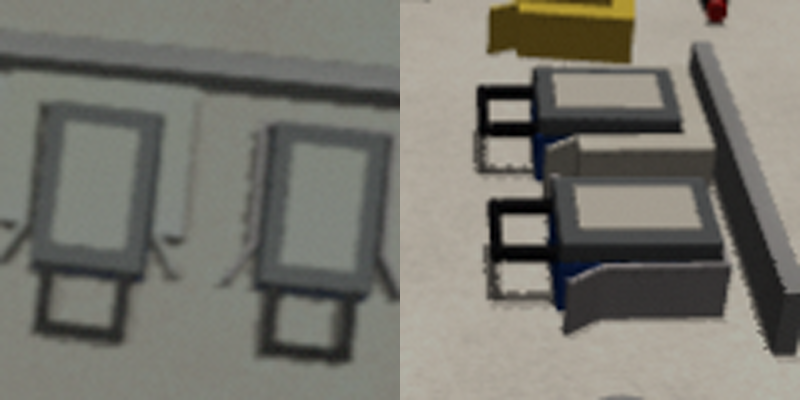

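```bash
python3 -c "
from plant import close_job; print(close_job())"
```

```text
the job is handed in; nothing more can be done
None
```

The job is handed in, with about 20 s of the 69 s used. The full box is in the thick white dock and the empty one in the thin aluminium dock, both standing flat and let go.

- **Weighing:** I raised each box about 1 cm by its handle. The left box read about −4.5 N and the right about −1.6 N, so the left is full. Both readings ran 0.7 to 1 N above the predicted loads, but the difference between them was clear.
- **Pushing home:** Each box met a firm stop, with the push building slowly to 18 N (thick) and 21 N (thin). The handle stopped at nearly the same depth in both docks (−102.2 and −102.1 mm).
- **Final pictures:** Both boxes sit square and flat, and the gripper was clear at release. I did not see anything else disturbed. The lid fronts measured 60.5 mm (thick) and 61.5 mm (thin), against back walls at 61.5 and 61.0 mm.
- **Disagreements:**
  - The 1 mm shortfall in the thick dock is within what one pixel (about 3 mm) can resolve.
  - A rough hand-picked estimate had put that box about 3 mm short. The finer edge measurement and the firm stop did not bear that out.
  - The handle depth read about 3 mm past the −105 mm expected in both docks, which I put down to calibration error.

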